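# Stack the checked cover, then show the spacer's blind bore under the magnifier

## Robot

A 6-joint arm with a two-finger parallel gripper is mounted at the origin on the work surface. World frame = base frame: x ahead of the robot, y to its left, z up, the work surface at z = 0. Lengths are in m, angles in rad, forces in N, time in s.
With the tool pointing down it reaches from about 0.425 to 0.95 m from the base axis. Payload 3.5 kg.
Tool frame: the origin (TCP) lies at the very end of the fingers, on their centre line; the grasp point (between the pads) lies 19 mm behind it; z points along the fingers, y is the line along which they close (so a half turn about z gives the same grasp; the last joint's range is limited). The gripper opens to 85 mm and grips with 20 to 120 N. Pads are 22 mm wide; open, the fingers measure 114 mm over their backs; the gripper's body (76 mm by 85 mm) begins 54 mm behind the grasp point. The pads swing forward as they close: fully open they stand 13 mm farther back than shut.
Start: joints at [0.965, 0.286, 1.577, -0, 1.279, -0.15], TCP at [0.297, 0.606, 0.231] pointing down, gripper open.
Joint ranges: [-2.77, 2.77], [-0.9, 2.22], [0.21, 2.48], [-1.53, 4.67], [0.24, 2.81], [-2.84, 2.84]. Speed limits (rad/s): [2.79, 2.79, 3.14, 3.14, 3.14, 3.14].

## Interface

Orientations are given as a unit quaternion [x, y, z, w].
In Python, from plant import get_state, read_camera, sign_off, recognise gives the robot as it stands.
- The arm moves only by the tool arm_command, never from a script. Its argument "steps" is a list of rows, each an object with "translation": the shift along the tool's x, y, z scaled (see below), a list of three; "twist": the turn, a rotation vector about the tool's x, y, z scaled (see below), a list of three; "fingers": the opening, from -1 (shut) to 1 (fully open). In form: [{"translation": [x, y, z], "twist": [rx, ry, rz], "fingers": fingers}, ...]. A call has 1 to 5 rows; each row is the pose to reach, as a shift and turn from the pose commanded when the call began, along the tool's axes at that moment; what a row does not reach only later rows make up. The controller multiplies each number of a shift by 75 cm and each number of a turn by 60 degrees. A row lasts 1/8 s, in which the tool goes at most 62.5 mm and 10.7 degrees, less where a joint would pass 70% of its speed; a pose out of reach is approached as far as the arm can. A call with a number of a shift or a turn outside -1 to 1 is refused whole. A call with a gripper value outside its range is refused whole. The fingers move at their own pace and stop on an object; "grip_force" is the grip in N (left out, the last holds). Time passes only in rows, so rows that repeat a pose let the fingers close. It gives the time, the measured TCP pose, the force, the opening and the grip force at its end, in the units of the state.
- get_state(): the state, without advancing time (a new reading comes with each control period).
- read_camera(name): name is "scene" or "top"; returns a dict with "pixels" (420x560x3 uint8, red, green, blue), "K" (3x3 intrinsics, pixels), "k1" (the pictures are not rectified: a ray, as slopes to the right and down, at radius r is drawn at 1 + k1 r^2 times it, then the intrinsics apply), "R" (3x3) and "t" (3): a world point X has camera coordinates R X + t. Camera axes: x right, y down, z forward; pixel columns grow to the right and rows downward; lengths in m; the calibration is good to about 2 mm. A picture is of the moment at which its call begins. There is no depth.
- sign_off(): hands the job in; it is judged then, once.
Trained networks look in a picture, given as the dict that the camera call returned (one of the last four; its "shot" number tells which), for a name from the list of things; names that differ only in an ending like _2 or _b are one class to them, and where a whole thing is asked for, a point or a joint stands for the part that bears it (a point fixed in the world has none). Each returns a list of dicts, best first, with "conf" (0 to 1); they miss things now and then, are a little off and sometimes report something else, mostly with a low value. They report only what shows in the picture. A call takes as long as a camera call. They do not tell look-alikes from the thing itself.
- recognise(picture, query): "point" ([row, column] in pixels, amid what is visible of it).
The state is a dict: "time": time; "qpos": joint angles; "dq": joint speeds; "joint_efforts": joint torques, N m; "eef_pos": TCP position; "tcp_rot": TCP orientation; "contact_force": force on the tool from outside, world axes, zero at the start; "wrist_torque": the same for the moment, N m; "opening": opening from 0.0 (shut) to 1.0 (fully open); "finger_force": force on a finger pad.
Only numpy, scipy, OpenCV 4.12 (cv2) and the standard library are available. Lean on these libraries where they do the work, as an engineer would, in place of code of your own. Each camera call takes 0.05 s, during which the arm holds its last target. There are 200 camera calls.

## Task

The loose cover plate has been checked: lay it on the pile of two matching covers, same way round lengthwise and edges flush, without shoving the pile away, and let go of it. Then pick up the long square spacer, find which of its two ends has the blind bore, turn it so that the bore points straight up, and hold it up to the magnifier lamp, the bore centred under the lens and about 20 cm below it, keeping still. Finish while still holding the spacer there in the gripper; leave the other things on the bench where they are.

Things in the scene. Friction and masses are not known exactly. Their poses are not given: they have to be found in the camera images.
- cover: The loose cover plate: flat aluminium plate 100 x 60 x 12 mm with four screw holes near its corners (look only), 0.15 to 0.25 kg, lying flat by itself on the bench, long side in any of many directions. Origin: centre of its underside; x along the 100 mm length, y along the 60 mm width, z up. A half turn makes no difference.
- pile_top: Upper plate of the pile: a plate just like the loose cover (100 x 60 x 12 mm), loose, lying flush on pile_low; its top face is 24 mm above the bench. Origin: centre of its underside (12 mm above the bench); x along the 100 mm length, y along the width, z up.
- pile_low: Lower plate of the pile, the same plate, loose on the bench. Origin: centre of its underside on the bench; axes as pile_top's. The pile stands on the left or on the right of the bench, the spacer on the other side.
- spacer: The spacer: plain steel block, 34 x 34 mm square section, 70 mm long, 0.3 to 0.5 kg, lying on a long side (centre 17 mm above the bench), the bored end facing any way. One end has a central blind round bore, 23 mm wide, 40 mm deep; the other end is solid. Origin: the block's centre; z along its length, out of the bored end; x and y square to its long sides.
- bore (a point): Centre of the mouth of the spacer's blind bore: 35 mm from the block's centre along its z. Axes as the spacer's.
- lens (a point): Centre of the magnifier lamp's lens, 440 mm above the bench; fixed. Its head is a ring 145 mm across, 24 mm thick, tilted 0.2 rad, higher towards the robot. A thin boom runs from its far (+x), left (+y) side up to 540 mm above the bench and down to a post on a heavy base at the back left. The space below the lens and towards the robot is free.
- meter: Bystander: hand multimeter lying flat, 160 x 78 x 47 mm, back left. Origin: centre of its underside.
- board: Bystander: green circuit board 110 x 80 mm, up to 22 mm high, back right. Origin: centre of its underside.
- sleeve: Bystander: short square steel sleeve, 34 x 34 x 30 mm, bored right through, standing on end. Origin: centre of its underside.
- bearing: Bystander: ball bearing lying flat, 42 mm across, 12 mm high. Origin: centre of its underside.
- driver: Bystander: screwdriver lying beyond the loose cover, about 0.2 m long, nearly across (along y). Origin: its middle, underside.
- wrench: Bystander: wrench lying on the far right, about 0.2 m long. Origin: its middle, underside.
- tin: Bystander: closed aluminium tin 60 mm across, 55 mm high, on the far left. Origin: centre of its underside.
There are look-alikes about, which are no part of the job. Leave any brown or green look-alike of the spacer alone. What is shaped like the pile_top but pink is not meant.

How it is judged:
On the way, in this order (a step that is already met when the one before it is completed fails the run):
1. the loose cover lies flush on the pile, let go (x of cover in the frame of pile_top between -0.006 and 0.006 m and y of cover in the frame of pile_top between -0.006 and 0.006 m and z of cover in the frame of pile_top between 0.009 and 0.015 m and angle between the x axis of cover and the x axis of pile_top, either way round below 0.1 rad and angle between cover's own z axis and vertical below 0.1 rad and x of pile_top in the frame of pile_low between -0.006 and 0.006 m and y of pile_top in the frame of pile_low between -0.006 and 0.006 m and angle between the x axis of pile_top and the x axis of pile_low, either way round below 0.1 rad and height (world z) of pile_low below 0.004 m and linear speed of cover below 0.03 m/s and contact force between cover and the fingers below 0.1 N), for 0.2 s.
2. the spacer is lifted clear of the bench in the gripper (height (world z) of spacer above 0.08 m and contact force between spacer and the fingers above 2 N), for 0.2 s.
At the end, for the whole second after the job is handed in: Cover on the pile, all edges flush within 6 mm and 0.1 rad, let go, at rest. Spacer held by the fingers alone and still: bore up within 0.21 rad of vertical, its mouth within 40 mm sideways of the lens centre and 0.17 to 0.31 m above the bench (0.13 to 0.27 m below the lens) (all of step 1 and angle between spacer's own z axis and vertical below 0.21 rad and horizontal distance between bore and lens below 0.04 m and height (world z) of bore between 0.17 and 0.31 m and contact force between spacer and the fingers above 2 N and linear speed of spacer below 0.03 m/s and angular speed of spacer below 0.2 rad/s); the arm keeps its last pose, push and grip.
It fails at once if one of the other things on the bench is shifted by more than 30 mm (distance of any of meter, board, sleeve, bearing, driver, wrench, tin from where it was at the start of the episode above 0.03 m).
It fails at once if the pile is shoved by more than 40 mm (distance of pile_low from where it was at the start of the episode above 0.04 m).
It also fails if it takes over 61 s, if anything falls off the work surface, if the arm or the gripper's body presses on something with over 40 N, if the wrist force passes 120 N, or if a joint passes its speed limit or range.

## Working session

There is one attempt and no reset: what is moved stays moved. The work goes in short steps, Python scripts to look and compute and a tool call to move; the robot and the scene stay as the last step left them, time stands still between calls to the robot, and variables do not carry over. Pictures are saved under pics/ and viewed, at most 11 in all, crops included, and the job is handed in when it is done.

Besides the shell and the picture viewer there is one more tool, called by a JSON object that holds its "api" and its "payload". arm_command: Moves the arm, as the interface text tells. Shifts and turns lie within -1 to 1; 1 stands for 75 cm of shift or 60 degrees of turn. Its arguments: {"type":"object","properties":{"steps":{"type":"array"},"grip_force":{"type":"number"}},"required":["steps"]}

```bash
mkdir -p pics; ls; cat > h.py <<'E'
import numpy as np, cv2
from plant import get_state, read_camera, sign_off, recognise
def ray(p,rc):
    K=np.array(p["K"]);R=np.array(p["R"]);t=np.array(p["t"])
    d=np.array([p["k1"],0,0,0,0],float)
    u=cv2.undistortPoints(np.array([[[rc[1],rc[0]]]],float),K,d)[0,0]
    return -R.T@t, R.T@np.array([u[0],u[1],1.])
def onz(p,rc,z):
    c,d=ray(p,rc); return c+d*(z-c[2])/d[2]
def proj(p,X):
    X=np.atleast_2d(X).astype(float)
    q,_=cv2.projectPoints(X,cv2.Rodrigues(np.array(p["R"],float))[0],np.array(p["t"],float),np.array(p["K"],float),np.array([p["k1"],0,0,0,0],float))
    return q[:,0,::-1] # row,col
def save(p,n,crop=None,s=1):
    im=np.array(p["pixels"])[:,:,::-1]
    if crop: im=im[crop[0]:crop[1],crop[2]:crop[3]]
    cv2.imwrite("pics/"+n+".png",cv2.resize(im,None,fx=s,fy=s,interpolation=cv2.INTER_CUBIC))
E
python3 - <<'E'
from h import *
Z=dict(cover=.012,pile_top=.024,pile_low=.006,spacer=.017,bore=.017,sleeve=.03,bearing=.012,driver=.01,wrench=.005,tin=.055,meter=.04,board=.01)
for n in ("scene","top"):
    p=read_camera(n); save(p,n+"0",s=1.4)
    print(n,np.array(p["K"])[0,0],p["k1"],(-np.array(p["R"]).T@np.array(p["t"])).round(3))
    for k,z in Z.items():
        print(k,[(round(d["conf"],2),np.round(d["point"]).astype(int).tolist(),onz(p,d["point"],z)[:2].round(3).tolist()) for d in recognise(p,k)[:4]])
E
```

```text
pics
scene 509.7850780593403 -0.05331165983273558 [0.995 0.647 1.357]
cover [(0.97, [255, 313], [0.445, 0.018])]
pile_top [(0.6, [319, 380], [0.427, 0.303])]
pile_low []
spacer [(0.67, [219, 274], [0.467, -0.164]), (0.51, [170, 280], [0.33, -0.325])]
bore [(0.73, [218, 270], [0.475, -0.172]), (0.73, [170, 282], [0.324, -0.318])]
sleeve [(0.58, [314, 317], [0.563, 0.19])]
bearing [(0.68, [231, 243], [0.573, -0.185]), (0.16, [251, 314], [0.435, 0.009])]
driver [(0.55, [292, 242], [0.694, -0.002]), (0.39, [255, 313], [0.445, 0.015])]
wrench [(0.66, [191, 187], [0.637, -0.439])]
tin [(0.94, [391, 373], [0.585, 0.449]), (0.34, [191, 188], [0.648, -0.397]), (0.31, [205, 243], [0.533, -0.244])]
meter [(0.6, [375, 309], [0.688, 0.317])]
board [(0.73, [227, 208], [0.656, -0.263])]
top 488.23683424635584 -0.01465197159986891 [ 0.232 -0.002  1.787]
cover [(0.95, [224, 282], [0.445, -0.001]), (0.58, [228, 201], [0.434, 0.296])]
pile_top [(0.88, [229, 202], [0.428, 0.292]), (0.82, [251, 161], [0.349, 0.439])]
pile_low []
spacer [(0.71, [214, 329], [0.479, -0.17]), (0.7, [258, 371], [0.317, -0.319]), (0.54, [223, 362], [0.444, -0.289]), (0.22, [230, 200], [0.425, 0.3])]
bore [(0.62, [257, 372], [0.32, -0.322]), (0.55, [216, 329], [0.473, -0.171]), (0.54, [220, 359], [0.455, -0.281])]
sleeve [(0.46, [197, 237], [0.545, 0.166])]
bearing [(0.53, [171, 401], [0.638, -0.443]), (0.28, [191, 164], [0.571, 0.438])]
driver [(0.42, [166, 284], [0.662, -0.007])]
wrench [(0.54, [173, 392], [0.633, -0.411])]
tin [(0.54, [189, 163], [0.572, 0.43])]
meter [(0.77, [160, 201], [0.68, 0.299]), (0.28, [222, 361], [0.444, -0.282])]
board [(0.88, [172, 349], [0.639, -0.251])]
```

View pics/scene0.png

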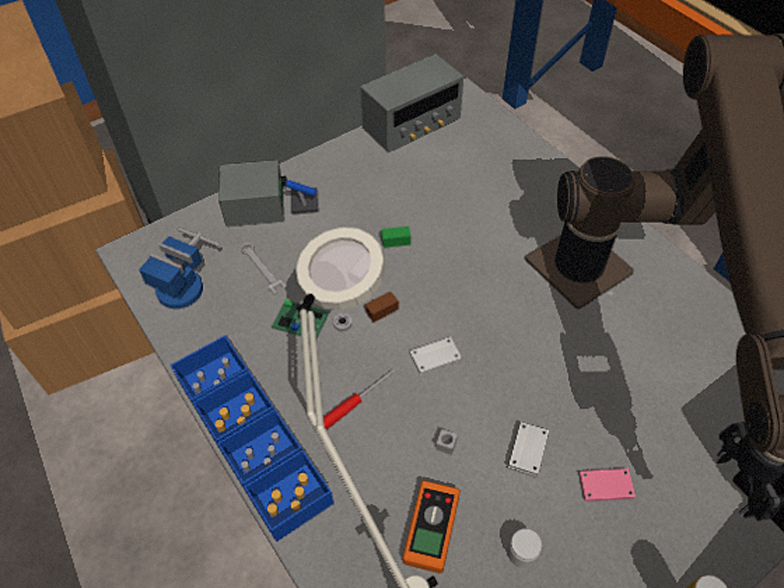

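View pics/top0.png

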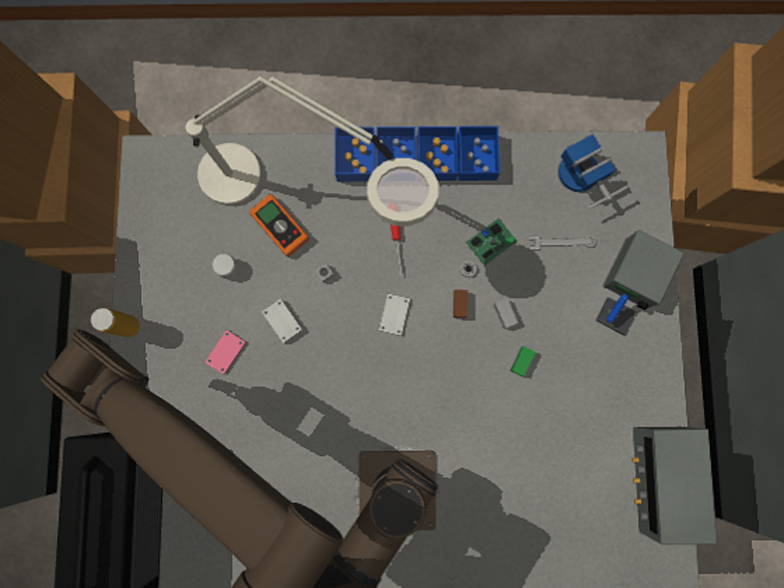

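The scene view (shown at 1.4x) has the loose cover at about (col 435, row 354), the pile at (527,447) and the pink plate at (607,484). In the top view the cover is at (395,314), the pile at (282,321) and pink at (226,351).

Spacer candidates in the top view are grey (508,314), brown (460,303) and green (524,361). I choose grey, the plain steel one. In the scene view it is hidden behind the lens.

```bash
cat >> h.py <<'E'
def rect(p,c,z,half=.09,s=2000):
    n=int(2*half*s); g=(np.arange(n)+.5)/s-half
    X,Y=np.meshgrid(c[0]-g,c[1]-g,indexing='ij') # up=+x, left=+y
    q=proj(p,np.stack([X,Y,np.full_like(X,z)],-1).reshape(-1,3)).reshape(n,n,2).astype(np.float32)
    return cv2.remap(np.array(p["pixels"]),q[...,1],q[...,0],cv2.INTER_CUBIC)
def blob(im,c,thr,half=.09,s=2000):
    g=cv2.GaussianBlur(im.min(2),(0,0),2)
    m=cv2.morphologyEx((g>thr).astype(np.uint8),cv2.MORPH_CLOSE,np.ones((25,25)))
    k,l,st,ce=cv2.connectedComponentsWithStats(m)
    if k<2: return
    i=min(range(1,k),key=lambda i:np.hypot(*(ce[i]-half*s))-(st[i,4]>1500)*1e4)
    cs,_=cv2.findContours((l==i).astype(np.uint8),cv2.RETR_EXTERNAL,cv2.CHAIN_APPROX_NONE)
    r=cv2.minAreaRect(max(cs,key=len)); b=cv2.boxPoints(r)
    w=lambda v:np.array([c[0]-(v[1]/s-half),c[1]-(v[0]/s-half)])
    e=max((b[1]-b[0],b[2]-b[1]),key=np.linalg.norm); ang=np.degrees(np.arctan2(-e[0],-e[1]))%180
    return w(r[0]).round(4),(np.sort(r[1])/s*1000).round(1),ang.round(1),int(st[i,4]/4)
E
python3 - <<'E'
from h import *
rows=[]
for n in ("scene","top"):
    p=read_camera(n); R=[]
    for k,c,z in (("cover",(.445,.005),.012),("pile",(.428,.292),.024),("spacer",(.45,-.285),.034)):
        im=rect(p,c,z); R.append(im)
        g=im.min(2); print(n,k,np.percentile(g,[10,50,90,97]).round())
        for t in (130,145,160,175): print(t,blob(im,c,t))
    rows.append(np.hstack([cv2.resize(x,(260,260)) for x in R]))
    # lens ring
    im=np.array(p["pixels"]).astype(int); m=((im.min(2)>150)).astype(np.uint8)
    kk,l,st,ce=cv2.connectedComponentsWithStats(m)
    for i in range(1,kk):
        if st[i,4]>300: print("lens?",st[i],ce[i].round(1))
cv2.imwrite("pics/rect1.png",np.vstack(rows)[:,:,::-1])
E
```

```text
scene cover [117. 123. 180. 185.]
130 (array([4.442e-01, 4.000e-04]), array([ 79.4, 102.2]), np.float32(167.2), 6314)
145 (array([0.4461, 0.0075]), array([ 62.3, 100.1]), np.float32(167.5), 5915)
160 (array([0.4464, 0.0076]), array([59.8, 98.4]), np.float32(167.4), 5590)
175 (array([0.4467, 0.0075]), array([57.1, 96.6]), np.float32(167.0), 5175)
scene pile [114. 121. 176. 182.]
130 (array([0.4371, 0.295 ]), array([ 75.9, 107.2]), np.float32(35.4), 6312)
145 (array([0.433 , 0.3006]), array([ 60. , 105.4]), np.float32(35.0), 5823)
160 (array([0.4311, 0.2991]), array([59. , 99.1]), np.float32(34.9), 5590)
175 (array([0.431 , 0.2989]), array([57.9, 98. ]), np.float32(34.8), 4987)
scene spacer [118. 168. 187. 191.]
130 (array([ 0.457 , -0.2847]), array([166. , 179.5]), np.float32(90.0), 23545)
145 (array([ 0.4578, -0.2932]), array([162.5, 164.5]), np.float32(0.0), 23119)
160 (array([ 0.4582, -0.2937]), array([161.5, 163.5]), np.float32(0.0), 22613)
175 (array([ 0.459 , -0.2945]), array([160., 162.]), np.float32(0.0), 14844)
lens? [ 212  162   62   54 2421] [242.6 189.4]
lens? [221 223  85
[... 464 characters left out ...]
p.float32(0.0), 14)
top pile [114. 120. 168. 172.]
130 (array([0.4296, 0.2971]), array([ 63.2, 102.8]), np.float32(35.2), 6071)
145 (array([0.4293, 0.2972]), array([59.9, 99.9]), np.float32(35.4), 5708)
160 (array([0.4293, 0.2969]), array([57.9, 97.3]), np.float32(35.4), 5274)
175 (array([0.4372, 0.2711]), array([3.2, 6.3]), np.float32(53.1), 16)
top spacer [ 72. 117. 122. 134.]
130 (array([ 0.4432, -0.2857]), array([30.6, 67.3]), np.float32(20.7), 1868)
145 None
160 None
175 None
lens? [154 102  31  24 424] [170.6 112.5]
lens? [141 110  41  35 738] [157.3 130.2]
lens? [ 262  113   51   45 1381] [287.6 136.2]
lens? [271 210  22  29 398] [281.4 224.2]
lens? [187 214  28  31 404] [200.9 228.6]
```

View pics/rect1.png

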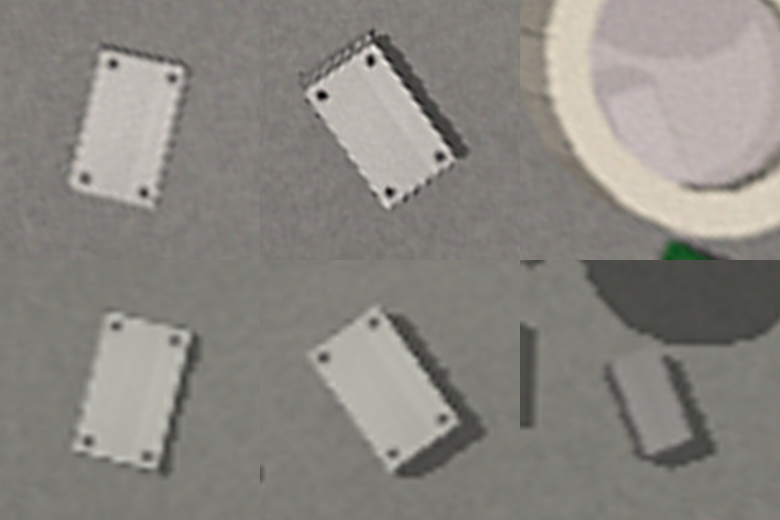

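Both views agree to about 3 mm: the cover is at about (0.4455, 0.006) with its long axis at 167°, and the pile at (0.430, 0.298) at 35°. The spacer is grey at (0.443, -0.286), 21°. Its bored end can't be told yet.

```bash
cat >> h.py <<'E'
from scipy.spatial.transform import Rotation as Ro
def go(pos,yaw=None,Rt=None):
    """print translation/twist numbers to tool-down pose with tool y at yaw deg (mod 180)"""
    s=get_state(); R0=Ro.from_quat(s["tcp_rot"])
    if Rt is None:
        c=[]
        for y in (yaw,yaw+180):
            a=np.radians(y); yv=np.array([np.cos(a),np.sin(a),0]); zv=np.array([0,0,-1.]); c.append(Ro.from_matrix(np.stack([np.cross(yv,zv),yv,zv],1)))
        c.sort(key=lambda r:(R0.inv()*r).magnitude())
    else: c=[Rt]
    d=R0.inv().apply(np.array(pos)-s["eef_pos"])
    for r in c:
        w=(R0.inv()*r).as_rotvec(); print("tr",(d/.75).round(4),"tw",(w/np.radians(60)).round(4),"deg",np.degrees(w).round(1))
E
python3 - <<'E'
from h import *
s=get_state(); print(s["time"],s["eef_pos"],Ro.from_quat(s["tcp_rot"]).as_matrix().round(3),s["qpos"],s["opening"],s["contact_force"])
go((.4455,.006,.10),76.7)
p=read_camera("scene");print(onz(p,(189,243),.44)); p=read_camera("top");print(onz(p,(136.5,287.5),.44))
E
```

```text
1.4 [0.29708216 0.60608828 0.23130544] [[-0.898  0.44  -0.   ]
 [ 0.44   0.898 -0.   ]
 [ 0.    -0.    -1.   ]] [ 9.65000979e-01  2.86326507e-01  1.57670319e+00  7.26735536e-07
  1.27860954e+00 -1.50023712e-01] 1.0019959725577638 [ 1.09728197 -0.2482212   0.48315967]
tr [-0.5299 -0.6313  0.1751] tw [-0.     -0.     -0.2136] deg [ -0.   -0.  -12.8]
tr [-0.5299 -0.6313  0.1751] tw [-0.0000e+00  1.0000e-04  2.7864e+00] deg [ -0.    0.  167.2]
[ 0.6436766  -0.01896283  0.44      ]
[ 0.64499959 -0.01736414  0.44      ]
```

{"api": "arm_command", "payload": {"steps": [{"translation": [-0.53, -0.631, 0.05], "twist": [0, 0, -0.214], "fingers": 1}, {"translation": [-0.53, -0.631, 0.05], "twist": [0, 0, -0.214], "fingers": 1}, {"translation": [-0.53, -0.631, 0.05], "twist": [0, 0, -0.214], "fingers": 1}, {"translation": [-0.53, -0.631, 0.05], "twist": [0, 0, -0.214], "fingers": 1}, {"translation": [-0.53, -0.631, 0.05], "twist": [0, 0, -0.214], "fingers": 1}], "grip_force": 40}}

```text
time: 2.12
eef_pos: [0.3723, 0.3016, 0.2126]
tcp_rot: [0.115, 0.993, 0.0, 0.001]
contact_force: [0.6, 0.6, -0.4]
opening: 1.006
finger_force: 0.0
```

```bash
python3 -c "
from h import *
go((.4455,.006,.07),76.7)"
```

```text
tr [-0.185  -0.3614  0.1902] tw [0.0006 0.001  0.001 ] deg [0.  0.1 0.1]
tr [-0.185  -0.3614  0.1902] tw [-1.600e-03  9.000e-04 -2.999e+00] deg [-1.000e-01  1.000e-01 -1.799e+02]
```

{"api": "arm_command", "payload": {"steps": [{"translation": [-0.185, -0.361, 0.1], "twist": [0, 0, 0], "fingers": 0.75}, {"translation": [-0.185, -0.361, 0.1], "twist": [0, 0, 0], "fingers": 0.75}, {"translation": [-0.185, -0.361, 0.1], "twist": [0, 0, 0], "fingers": 0.75}, {"translation": [-0.185, -0.361, 0.1], "twist": [0, 0, 0], "fingers": 0.75}, {"translation": [-0.185, -0.361, 0.1], "twist": [0, 0, 0], "fingers": 0.75}]}}

```text
time: 2.75
eef_pos: [0.4452, 0.0067, 0.1378]
tcp_rot: [0.116, 0.993, -0.0, 0.001]
contact_force: [0.3, 1.0, 0.0]
opening: 0.876
finger_force: 0.0
```

```bash
python3 -c "
from h import *
go((.4455,.006,.05),76.7)"
```

```text
tr [-0.0004 -0.0008  0.1171] tw [0.0002 0.0019 0.0002] deg [0.  0.1 0. ]
tr [-0.0004 -0.0008  0.1171] tw [-3.0000e-03  3.0000e-04 -2.9998e+00] deg [  -0.2    0.  -180. ]
```

Descend to z≈0.03 and look.

{"api": "arm_command", "payload": {"steps": [{"translation": [0, -0.001, 0.08], "twist": [0, 0, 0], "fingers": 0.75}, {"translation": [0, -0.001, 0.143], "twist": [0, 0, 0], "fingers": 0.75}, {"translation": [0, -0.001, 0.143], "twist": [0, 0, 0], "fingers": 0.75}]}}

```text
time: 3.12
eef_pos: [0.441, 0.0084, 0.027]
tcp_rot: [0.116, 0.993, 0.0, -0.005]
contact_force: [-0.6, -0.2, 0.4]
opening: 0.87
finger_force: 0.0
```

```bash
python3 -c "
from h import *
s=get_state();print(s['eef_pos'],s['contact_force'],s['opening'])
go((.4455,.006,.0),76.7)
p=read_camera('scene');save(p,'grasp1',(200,300,250,380),6)"
```

```text
[0.44095512 0.00844379 0.02697376] [-0.57156992 -0.16026376  0.4437948 ] 0.8699471382767777
tr [-0.007  -0.0018  0.0359] tw [-0.0002 -0.0093 -0.0003] deg [-0.  -0.6 -0. ]
tr [-0.007  -0.0018  0.0359] tw [-1.4500e-02  3.0000e-04  2.9996e+00] deg [ -0.9   0.  180. ]
```

View pics/grasp1.png

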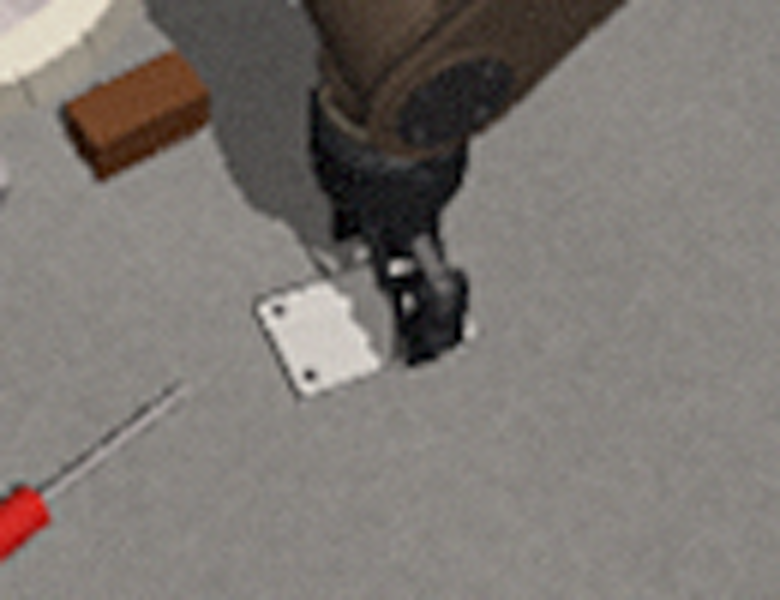

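The crop shows the gripper straddling the cover across its width (cover about (330,330) in the crop) with clearance on both sides. Next I descend gently.

{"api": "arm_command", "payload": {"steps": [{"translation": [-0.003, -0.002, 0.02], "twist": [0, 0, 0], "fingers": 0.75}, {"translation": [-0.003, -0.002, 0.03], "twist": [0, 0, 0], "fingers": 0.75}, {"translation": [-0.003, -0.002, 0.03], "twist": [0, 0, 0], "fingers": 0.75}]}}

```text
time: 3.55
eef_pos: [0.4466, 0.0062, 0.008]
tcp_rot: [0.115, 0.993, -0.0, 0.0]
contact_force: [0.2, 0.0, 0.0]
opening: 0.876
finger_force: 0.0
```

```bash
python3 -c "
from h import *
s=get_state();print(s['eef_pos'],s['contact_force'],s['opening'])
go((.4455,.006,.0),76.7)"
```

```text
[0.44657304 0.00615574 0.00804171] [0.17390173 0.03386731 0.0163894 ] 0.876075992525326
tr [ 0.0013 -0.0005  0.0107] tw [0.     0.0002 0.0008] deg [0. 0. 0.]
tr [ 0.0013 -0.0005  0.0107] tw [-3.0000e-04  0.0000e+00 -2.9992e+00] deg [  -0.    0. -180.]
```

{"api": "arm_command", "payload": {"steps": [{"translation": [0.001, 0, 0.007], "twist": [0, 0, 0], "fingers": 0.65}, {"translation": [0.001, 0, 0.007], "twist": [0, 0, 0], "fingers": 0.65}]}}

```text
time: 3.8
eef_pos: [0.4454, 0.0063, 0.0024]
tcp_rot: [0.116, 0.993, 0.0, -0.0]
contact_force: [-0.3, -0.1, -0.8]
opening: 0.824
finger_force: 0.0
```

```bash
python3 -c "
from h import *
s=get_state();print(s['eef_pos'],s['contact_force'],s['opening'])
p=read_camera('scene');save(p,'grasp2',(225,275,290,350),12)"
```

```text
[0.4454195  0.00630661 0.00243264] [-0.31612283 -0.10990109 -0.75300893] 0.8241826239874146
```

View pics/grasp2.png

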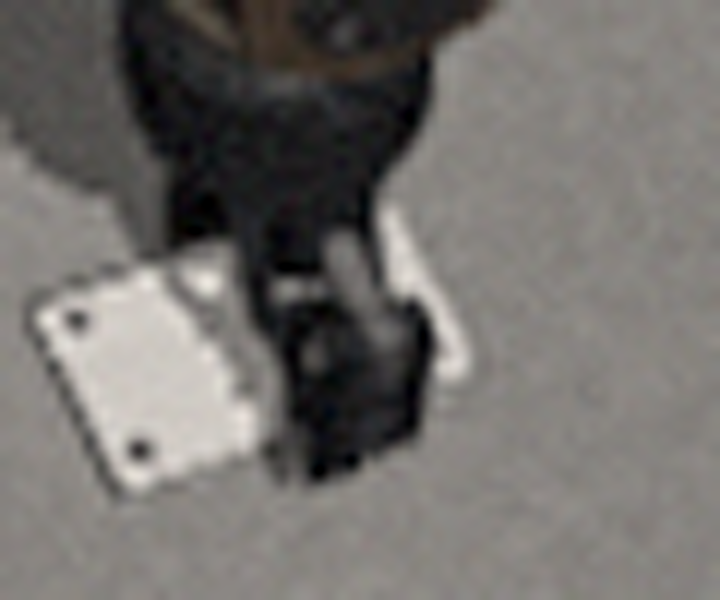

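The finger sits beside the cover's edge at about (350,400) in the crop, with no contact. I close in stages.

{"api": "arm_command", "payload": {"steps": [{"translation": [0, 0, 0], "twist": [0, 0, 0], "fingers": 0.45}, {"translation": [0, 0, 0], "twist": [0, 0, 0], "fingers": 0.3}, {"translation": [0, 0, 0], "twist": [0, 0, 0], "fingers": 0.2}, {"translation": [0, 0, 0], "twist": [0, 0, 0], "fingers": 0.2}], "grip_force": 30}}

```text
time: 4.35
eef_pos: [0.446, 0.0058, 0.0033]
tcp_rot: [0.115, 0.993, -0.0, 0.0]
contact_force: [-2.6, -3.2, 5.0]
opening: 0.687
finger_force: 31.9
```

{"api": "arm_command", "payload": {"steps": [{"translation": [0, 0, -0.03], "twist": [0, 0, 0], "fingers": 0}, {"translation": [0, 0, -0.1], "twist": [0, 0, 0], "fingers": 0}, {"translation": [0, 0, -0.16], "twist": [0, 0, 0], "fingers": 0}, {"translation": [0, 0, -0.16], "twist": [0, 0, 0], "fingers": 0}], "grip_force": 40}}

```text
time: 4.85
eef_pos: [0.4484, 0.0059, 0.1263]
tcp_rot: [0.116, 0.993, -0.0, 0.004]
contact_force: [-0.5, 0.8, -2.2]
opening: 0.684
finger_force: 44.4
```

```bash
python3 -c "
from h import *
s=get_state();print(s['eef_pos'],s['contact_force'],s['opening'],s['finger_force'])
go((.43,.298,.13),125.1)
p=read_camera('scene');save(p,'lift',(150,300,230,430),4)
z=s['eef_pos'][2]-.003+.012
for dz in(-.003,0,.003):
  c=s['eef_pos'][:2]; im=rect(p,c,z+dz)
  print(blob(im,c,150))
"
```

```text
[0.4484478  0.00586002 0.12628993] [-0.52588121  0.79814515 -2.22407578] 0.6838959408205059 44.36932861804962
tr [ 0.1134  0.3735 -0.0057] tw [-0.0029  0.0083 -0.8063] deg [ -0.2   0.5 -48.4]
tr [ 0.1134  0.3735 -0.0057] tw [0.0101 0.0036 2.1936] deg [  0.6   0.2 131.6]
(array([0.4739, 0.0029]), array([46.6, 61.8]), np.float32(76.2), 2338)
(array([0.4749, 0.0045]), array([46.6, 61.7]), np.float32(76.3), 2333)
(array([0.4767, 0.0059]), array([46.4, 61.4]), np.float32(75.2), 2313)
```

View pics/lift.png

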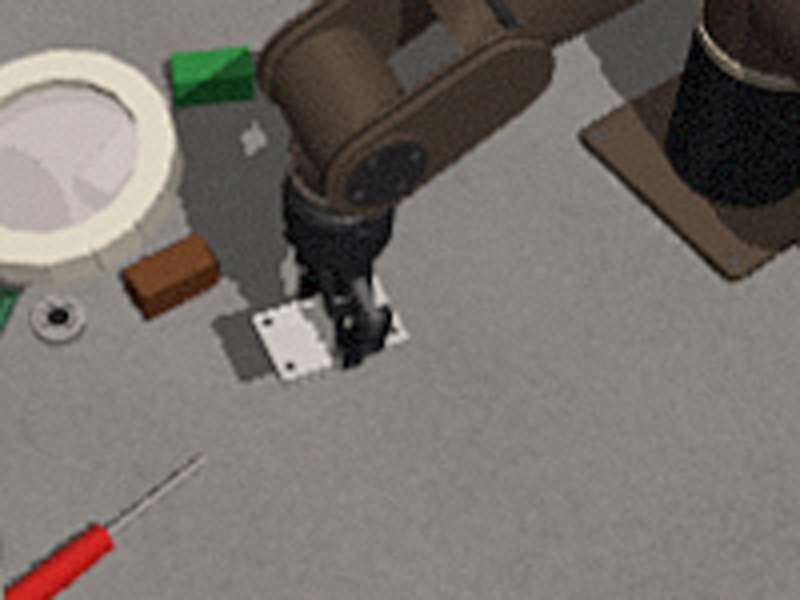

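The cover is held level; its free corner holes show at (267,322) and (290,366) in the crop. I carry it over the pile.

{"api": "arm_command", "payload": {"steps": [{"translation": [0.113, 0.373, -0.006], "twist": [0, 0, -0.806], "fingers": 0}, {"translation": [0.113, 0.373, -0.006], "twist": [0, 0, -0.806], "fingers": 0}, {"translation": [0.113, 0.373, -0.006], "twist": [0, 0, -0.806], "fingers": 0}, {"translation": [0.113, 0.373, -0.006], "twist": [0, 0, -0.806], "fingers": 0}, {"translation": [0.113, 0.373, -0.006], "twist": [0, 0, -0.806], "fingers": 0}]}}

```text
time: 5.52
eef_pos: [0.425, 0.2997, 0.1239]
tcp_rot: [-0.304, 0.953, -0.0, -0.003]
contact_force: [0.6, -0.3, -1.9]
opening: 0.683
finger_force: 44.5
```

```bash
python3 -c "
from h import *
s=get_state();print(s['eef_pos'])
go((.430,.298,.045),125.1)"
```

```text
[0.42497288 0.29972979 0.12393785]
tr [-0.0047 -0.0059  0.1052] tw [ 0.0014 -0.0048  0.0049] deg [ 0.1 -0.3  0.3]
tr [-0.0047 -0.0059  0.1052] tw [ 7.5000e-03  2.2000e-03 -2.9951e+00] deg [ 4.000e-01  1.000e-01 -1.797e+02]
```

{"api": "arm_command", "payload": {"steps": [{"translation": [-0.002, -0.003, 0.05], "twist": [0, 0, 0.002], "fingers": 0}, {"translation": [-0.002, -0.003, 0.085], "twist": [0, 0, 0.002], "fingers": 0}, {"translation": [-0.002, -0.003, 0.085], "twist": [0, 0, 0.002], "fingers": 0}, {"translation": [-0.002, -0.003, 0.085], "twist": [0, 0, 0.002], "fingers": 0}]}}

```text
time: 6.02
eef_pos: [0.4296, 0.2967, 0.0628]
tcp_rot: [-0.3, 0.954, -0.0, -0.001]
contact_force: [0.8, 0.5, -1.6]
opening: 0.683
finger_force: 44.5
```

```bash
python3 -c "
from h import *
a=[]
s=get_state();print(s['eef_pos'])
go((.430,.298,.040),125.1)
p=read_camera('scene');save(p,'over',(280,350,340,420),9)
s=get_state();print(s['eef_pos'],s['time'])
go((.430,.298,.040),125.1)"
```

```text
[0.42963085 0.29672274 0.06277345]
tr [-0.0014  0.0011  0.0304] tw [ 0.0004 -0.0013 -0.0026] deg [ 0.  -0.1 -0.2]
tr [-0.0014  0.0011  0.0304] tw [-2.0000e-03 -6.0000e-04  2.9974e+00] deg [-1.000e-01 -0.000e+00  1.798e+02]
[0.43039785 0.2970012  0.06376405] 6.075
tr [-0.0003  0.0014  0.0317] tw [-0.0001  0.0007 -0.0026] deg [-0.   0.  -0.2]
tr [-0.0003  0.0014  0.0317] tw [1.2000e-03 1.0000e-04 2.9974e+00] deg [1.000e-01 0.000e+00 1.798e+02]
```

View pics/over.png

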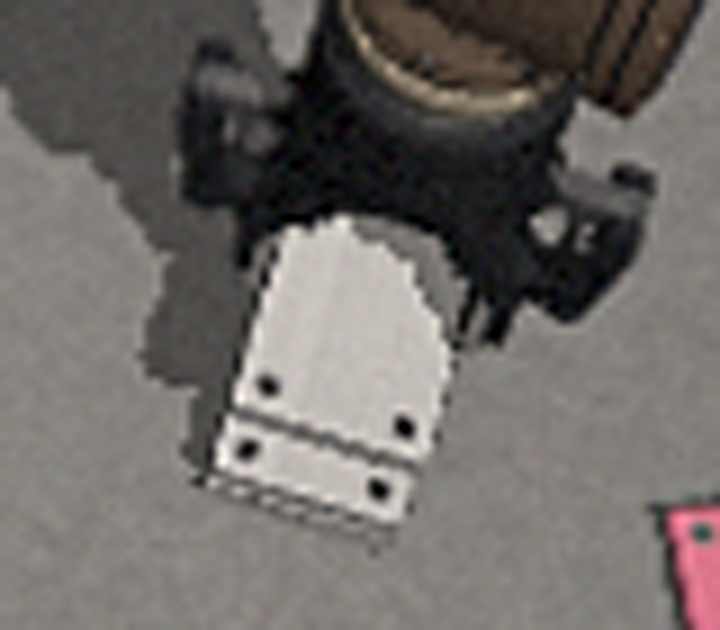

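Both plates show: the held cover's holes at crop (268,385) and (404,427), the pile's at (247,450) and (380,489). I compare them in the world frame.

```bash
python3 -c "
from h import *
p=read_camera('scene'); s=get_state(); print(s['eef_pos'],s['time'])
im=cv2.GaussianBlur(np.array(p['pixels']).min(2).astype(np.float32),(0,0),.7)
def sub(x,y):
    r,c=int(280+y/9),int(340+x/9); w=im[r-2:r+3,c-2:c+3]; w=np.clip(np.percentile(w,60)-w,0,None); g=np.mgrid[r-2:r+3,c-2:c+3]
    return (g*w).sum((1,2))/w.sum()
z=s['eef_pos'][2]+.009
A=[onz(p,sub(*q),z)[:2] for q in((268,385),(404,427))]
B=[onz(p,sub(*q),.024)[:2] for q in((247,450),(380,489))]
print(np.round(A,4),np.round(B,4)); 
for P in(A,B): d=P[1]-P[0]; print(np.linalg.norm(d),np.degrees(np.arctan2(d[1],d[0])))
d=np.mean(A,0)-np.mean(B,0); print('cover-pile',d)
go((s['eef_pos'][0]-d[0],s['eef_pos'][1]-d[1],.030),125.1)
c,r=ray(p,(320,385));print(r[:2]/r[2])
"
```

```text
[0.43075968 0.2971301  0.06429295] 6.125
[[0.4767 0.3055]
 [0.4528 0.3401]] [[0.4765 0.3054]
 [0.4511 0.3391]]
0.04201494282580695 124.69635312227736
0.042184315238604955 127.01434299665496
cover-pile [0.00096784 0.00055588]
tr [0.0016 0.0001 0.0457] tw [-0.0003  0.0017 -0.0026] deg [-0.   0.1 -0.2]
tr [0.0016 0.0001 0.0457] tw [2.7000e-03 4.0000e-04 2.9974e+00] deg [  0.2   0.  179.8]
[0.43422753 0.2504356 ]
```

{"api": "arm_command", "payload": {"steps": [{"translation": [0.001, 0, 0.025], "twist": [0, 0, 0], "fingers": 0}, {"translation": [0.001, 0, 0.043], "twist": [0, 0, 0], "fingers": 0}, {"translation": [0.001, 0, 0.046], "twist": [0, 0, 0], "fingers": 0}, {"translation": [0.001, 0, 0.046], "twist": [0, 0, 0], "fingers": 0}]}}

```text
time: 6.62
eef_pos: [0.4296, 0.2966, 0.0291]
tcp_rot: [-0.3, 0.954, 0.0, 0.0]
contact_force: [0.2, -0.1, -2.5]
opening: 0.678
finger_force: 44.5
```

```bash
python3 -c "
from h import *
p=read_camera('scene'); s=get_state(); print(s['eef_pos'],s['time'],s['contact_force'])"
```

```text
[0.42984194 0.29670002 0.02939809] 6.675 [ 0.26694418  0.42020468 -2.16414945]
```

No contact yet; I lower in 1 mm steps.

{"api": "arm_command", "payload": {"steps": [{"translation": [0, 0, 0.002], "twist": [0, 0, 0], "fingers": 0}, {"translation": [0, 0, 0.002], "twist": [0, 0, 0], "fingers": 0}]}}

```text
time: 6.92
eef_pos: [0.4295, 0.2966, 0.0276]
tcp_rot: [-0.3, 0.954, 0.0, 0.0]
contact_force: [0.4, -0.2, -2.6]
opening: 0.68
finger_force: 44.5
```

{"api": "arm_command", "payload": {"steps": [{"translation": [0, 0, 0.0015], "twist": [0, 0, 0], "fingers": 0}, {"translation": [0, 0, 0.0015], "twist": [0, 0, 0], "fingers": 0}]}}

```text
time: 7.18
eef_pos: [0.4296, 0.2966, 0.0275]
tcp_rot: [-0.301, 0.954, -0.0, -0.0]
contact_force: [-2.2, -1.8, 5.4]
opening: 0.683
finger_force: 45.3
```

Contact (+5 N). I release and check.

{"api": "arm_command", "payload": {"steps": [{"translation": [0, 0, -0.001], "twist": [0, 0, 0], "fingers": 0.5}, {"translation": [0, 0, -0.001], "twist": [0, 0, 0], "fingers": 0.7}, {"translation": [0, 0, -0.001], "twist": [0, 0, 0], "fingers": 0.8}, {"translation": [0, 0, -0.001], "twist": [0, 0, 0], "fingers": 0.8}]}}

```text
time: 7.68
eef_pos: [0.4294, 0.2965, 0.0269]
tcp_rot: [-0.3, 0.954, 0.0, 0.0]
contact_force: [-0.7, 0.5, -0.1]
opening: 0.899
finger_force: 0.0
```

{"api": "arm_command", "payload": {"steps": [{"translation": [0, 0, -0.02], "twist": [0, 0, 0], "fingers": 0.8}, {"translation": [0, 0, -0.08], "twist": [0, 0, 0], "fingers": 0.8}, {"translation": [0, 0, -0.16], "twist": [0, 0, 0], "fingers": 0.8}, {"translation": [0, 0, -0.24], "twist": [0, 0, 0], "fingers": 0.8}, {"translation": [0, 0, -0.24], "twist": [0, 0, 0], "fingers": 0.8}]}}

```text
time: 8.3
eef_pos: [0.4328, 0.2982, 0.2151]
tcp_rot: [-0.301, 0.954, 0.001, 0.007]
contact_force: [-0.5, -0.8, -1.2]
opening: 0.9
finger_force: 0.0
```

```bash
python3 -c "
from h import *
s=get_state(); print(s['eef_pos'],s['time'],s['contact_force'],s['opening'],s['qpos'])
go((.443,-.286,.20),110.7)
p=read_camera('scene');im=rect(p,(.43,.298),.036,.06,4000)
c=(.43,.298)
for t in(150,165):print(blob(rect(p,c,.036),c,t))
cv2.imwrite('pics/placed.png',np.hstack([im,rect(p,c,.024,.06,4000)])[::1,:,::-1][:,:960])
print(proj(p,[(.443,-.286,.034)]))
p=read_camera('top')
for t in(140,150):print(blob(rect(p,c,.036),c,t))
"
```

```text
[0.43283732 0.29816282 0.21513681] 8.3 [-0.53417022 -0.77649861 -1.20294913] 0.8995819679512363 [ 4.10026833e-01 -3.92658217e-02  1.96551087e+00  1.93277336e-05
  1.20065249e+00 -1.77123092e+00]
tr [ 0.4356 -0.6459  0.0158] tw [-0.001   0.014   0.2379] deg [-0.1  0.8 14.3]
tr [ 0.4356 -0.6459  0.0158] tw [-2.040e-02 -1.500e-03 -2.762e+00] deg [-1.200e+00 -1.000e-01 -1.657e+02]
(array([0.4346, 0.3025]), array([ 60.3, 111.1]), np.float32(35.0), 5877)
(array([0.4305, 0.2995]), array([59.4, 99.1]), np.float32(34.9), 5618)
[[188.16962578 258.90307516]]
(array([0.4342, 0.2713]), array([28.5, 86.8]), np.float32(20.4), 1510)
(array([0.4339, 0.2713]), array([27.6, 85.3]), np.float32(20.5), 1410)
```

View placed.

```bash
python3 -c "
from h import *
p=read_camera('scene'); save(p,'placed',(290,350,345,410),9)"
```

```text
(no output)
```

View pics/placed.png

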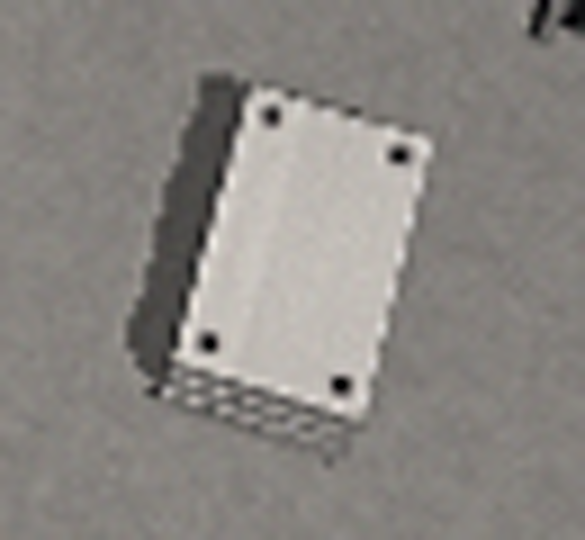

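The placed cover lies flush: its holes show at (272,117), (400,155), (208,343) and (342,385), and the pile's sides appear only as the far-end strip. Now the spacer. I turn the wrist the long way (+twist), so the last joint ends mid-range and leaves room to tip the block either way.

{"api": "arm_command", "payload": {"steps": [{"translation": [0.43, -0.64, 0], "twist": [0, 0, 0.85], "fingers": 0.8}, {"translation": [0.43, -0.64, 0], "twist": [0, 0, 0.85], "fingers": 0.8}, {"translation": [0.43, -0.64, 0], "twist": [0, 0, 0.85], "fingers": 0.8}, {"translation": [0.43, -0.64, 0], "twist": [0, 0, 0.85], "fingers": 0.8}, {"translation": [0.43, -0.64, 0], "twist": [0, 0, 0.85], "fingers": 0.8}]}}

```text
time: 9.07
eef_pos: [0.4337, -0.0175, 0.205]
tcp_rot: [0.142, 0.99, 0.0, -0.002]
contact_force: [1.4, -0.0, -0.3]
opening: 0.902
finger_force: 0.0
```

```bash
python3 -c "
from h import *
s=get_state();print(s['eef_pos'],s['qpos'])
go((.443,-.286,.20),-69.3)"
```

```text
[ 0.43367467 -0.01745565  0.20496697] [-2.74922237e-01 -2.45534774e-01  2.16649659e+00  1.29846432e-04
  1.22416838e+00 -1.56119418e+00]
tr [-0.1125 -0.3402  0.0062] tw [ 0.0012 -0.0032 -0.6167] deg [  0.1  -0.2 -37. ]
tr [-0.1125 -0.3402  0.0062] tw [-4.2000e-03 -1.5000e-03  2.3833e+00] deg [-3.00e-01 -1.00e-01  1.43e+02]
```

{"api": "arm_command", "payload": {"steps": [{"translation": [-0.112, -0.34, 0], "twist": [0, 0, 0.85], "fingers": 0.8}, {"translation": [-0.112, -0.34, 0], "twist": [0, 0, 0.85], "fingers": 0.8}, {"translation": [-0.112, -0.34, 0], "twist": [0, 0, 0.85], "fingers": 0.8}, {"translation": [-0.112, -0.34, 0], "twist": [0, 0, 0.85], "fingers": 0.8}, {"translation": [-0.112, -0.34, 0], "twist": [0, 0, 0.85], "fingers": 0.8}]}}

```text
time: 9.7
eef_pos: [0.4441, -0.2868, 0.2045]
tcp_rot: [0.556, 0.831, 0.0, -0.002]
contact_force: [0.0, 0.6, 0.3]
opening: 0.901
finger_force: 0.0
```

{"api": "arm_command", "payload": {"steps": [{"translation": [0, 0, 0], "twist": [0, 0, 0.85], "fingers": 0.4}, {"translation": [0, 0, 0], "twist": [0, 0, 0.85], "fingers": 0.4}, {"translation": [0, 0, 0], "twist": [0, 0, 0.85], "fingers": 0.4}, {"translation": [0, 0, 0], "twist": [0, 0, 0.85], "fingers": 0.4}, {"translation": [0, 0, 0], "twist": [0, 0, 0.85], "fingers": 0.4}]}}

```text
time: 10.32
eef_pos: [0.4444, -0.2833, 0.2044]
tcp_rot: [0.859, 0.513, -0.001, -0.002]
contact_force: [0.5, 0.4, -0.0]
opening: 0.697
finger_force: 0.0
```

```bash
python3 -c "
from h import *
s=get_state();print(s['eef_pos'],s['qpos'])
go((.443,-.286,.06),-69.3)"
```

```text
[ 0.44443332 -0.28328393  0.2043853 ] [-7.60107518e-01 -1.42798027e-02  1.96143447e+00  3.74665175e-06
  1.19942199e+00 -2.65783226e-01]
tr [-0.0043  0.001   0.1925] tw [-4.80e-03  4.00e-04  6.83e-01] deg [-0.3  0.  41. ]
tr [-0.0043  0.001   0.1925] tw [-6.000e-04 -6.100e-03 -2.317e+00] deg [  -0.    -0.4 -139. ]
```

{"api": "arm_command", "payload": {"steps": [{"translation": [-0.003, 0, 0.05], "twist": [0, 0, 0.683], "fingers": 0.4}, {"translation": [-0.003, 0, 0.1], "twist": [0, 0, 0.683], "fingers": 0.4}, {"translation": [-0.003, 0, 0.15], "twist": [0, 0, 0.683], "fingers": 0.4}, {"translation": [-0.003, 0, 0.19], "twist": [0, 0, 0.683], "fingers": 0.4}, {"translation": [-0.003, 0, 0.19], "twist": [0, 0, 0.683], "fingers": 0.4}]}}

```text
time: 10.95
eef_pos: [0.4415, -0.2834, 0.0599]
tcp_rot: [0.983, 0.183, -0.003, -0.004]
contact_force: [0.4, -0.8, 0.8]
opening: 0.701
finger_force: 0.0
```

```bash
python3 -c "
from h import *
p=read_camera('top')
s=get_state();print(s['eef_pos'],s['qpos'],s['contact_force'])
go((.4437,-.2853,.006),-69.3)"
```

```text
[ 0.44290471 -0.28477745  0.06220346] [-7.64221799e-01  1.74193367e-01  2.05163954e+00 -3.86432333e-05
  9.21514547e-01  4.37735268e-01] [ 0.53489108 -0.16478494 -0.01270339]
tr [0.0009 0.0014 0.0749] tw [-0.005   0.0024  0.0072] deg [-0.3  0.1  0.4]
tr [0.0009 0.0014 0.0749] tw [-0.0037 -0.0078 -2.9927] deg [  -0.2   -0.5 -179.6]
```

{"api": "arm_command", "payload": {"steps": [{"translation": [0.001, 0.001, 0.03], "twist": [0, 0, 0.006], "fingers": 0.4}, {"translation": [0.001, 0.001, 0.05], "twist": [0, 0, 0.006], "fingers": 0.4}, {"translation": [0.001, 0.001, 0.065], "twist": [0, 0, 0.006], "fingers": 0.4}, {"translation": [0.001, 0.001, 0.072], "twist": [0, 0, 0.006], "fingers": 0.4}, {"translation": [0.001, 0.001, 0.072], "twist": [0, 0, 0.006], "fingers": 0.4}]}}

```text
time: 11.62
eef_pos: [0.4453, -0.2866, 0.0104]
tcp_rot: [0.984, 0.179, -0.0, -0.0]
contact_force: [0.0, 0.0, 0.4]
opening: 0.7
finger_force: 0.0
```

{"api": "arm_command", "payload": {"steps": [{"translation": [0, 0, 0], "twist": [0, 0, 0], "fingers": 0.1}, {"translation": [0, 0, 0], "twist": [0, 0, 0], "fingers": -0.15}, {"translation": [0, 0, 0], "twist": [0, 0, 0], "fingers": -0.3}, {"translation": [0, 0, 0], "twist": [0, 0, 0], "fingers": -0.4}, {"translation": [0, 0, 0], "twist": [0, 0, 0], "fingers": -0.4}]}}

```text
time: 12.25
eef_pos: [0.4458, -0.2869, 0.0112]
tcp_rot: [0.984, 0.179, 0.0, 0.0]
contact_force: [0.6, 2.2, 5.8]
opening: 0.388
finger_force: 42.8
```

{"api": "arm_command", "payload": {"steps": [{"translation": [0, 0, 0], "twist": [0, 0, 0], "fingers": -0.6}, {"translation": [0, 0, -0.02], "twist": [0, 0, 0], "fingers": -0.6}, {"translation": [0, 0, -0.09], "twist": [0, 0, 0], "fingers": -0.6}, {"translation": [0, 0, -0.17], "twist": [0, 0, 0], "fingers": -0.6}, {"translation": [0, 0, -0.25], "twist": [0, 0, 0], "fingers": -0.6}], "grip_force": 90}}

```text
time: 12.88
eef_pos: [0.4444, -0.2859, 0.1989]
tcp_rot: [0.984, 0.179, -0.001, -0.001]
contact_force: [0.3, -0.9, -3.4]
opening: 0.379
finger_force: 90.4
```

```bash
python3 -c "
from h import *
p=read_camera('scene')
s=get_state();print(s['eef_pos'],s['contact_force'],s['opening'],s['finger_force'])
go((.46,-.03,.26),-69.3)"
```

```text
[ 0.44819473 -0.28919436  0.20932597] [ 2.75124326 -1.8460352   3.96494155] 0.38178956520315116 90.72119951248169
tr [ 0.137  -0.317  -0.0709] tw [ 0.0124 -0.0057 -0.001 ] deg [ 0.7 -0.3 -0.1]
tr [ 0.137  -0.317  -0.0709] tw [-0.0089 -0.0194  2.999 ] deg [ -0.5  -1.2 179.9]
```

Held. I shift it clear of the lens, up and left, to see the end facing the scene camera.

{"api": "arm_command", "payload": {"steps": [{"translation": [0.137, -0.317, -0.07], "twist": [0, 0, 0], "fingers": -0.6}, {"translation": [0.137, -0.317, -0.07], "twist": [0, 0, 0], "fingers": -0.6}, {"translation": [0.137, -0.317, -0.07], "twist": [0, 0, 0], "fingers": -0.6}, {"translation": [0.137, -0.317, -0.07], "twist": [0, 0, 0], "fingers": -0.6}, {"translation": [0.137, -0.317, -0.07], "twist": [0, 0, 0], "fingers": -0.6}]}}

```text
time: 13.55
eef_pos: [0.4572, -0.025, 0.2506]
tcp_rot: [0.983, 0.181, 0.0, -0.0]
contact_force: [-0.1, -0.3, -3.2]
opening: 0.378
finger_force: 91.1
```

```bash
python3 -c "
from h import *
p=read_camera('scene')
s=get_state();print(s['eef_pos'],s['contact_force'],s['opening'],s['qpos'].round(3) if hasattr(s['qpos'],'round') else s['qpos'])
r,c=proj(p,[s['eef_pos']])[0].astype(int);print(r,c)
save(p,'end',(r-40,r+40,c-50,c+50),7)
print([(d['conf'],d['point']) for d in recognise(p,'bore')])"
```

```text
[ 0.45735657 -0.02503753  0.25060929] [-0.50461144 -0.1942246  -2.77605989] 0.3760263813711317 [-2.770e-01 -2.270e-01  2.067e+00  1.000e-03  1.302e+00  9.290e-01]
200 303
[(0.8, [217.0, 272.7]), (0.64, [167.0, 278.7]), (0.55, [203.0, 299.9])]
```

View pics/end.png

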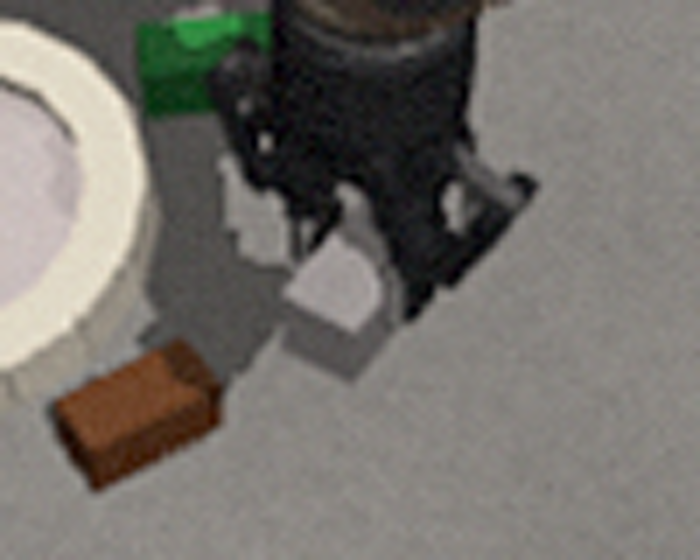

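The end face towards the camera, at about (330,340) in the crop, is plain with no bore, so the bore should be on the other end (tool -x). That means tipping so that tool -x points up, with the tool pointing to -y. I'll confirm afterwards from above. Next, the waypoints.

```bash
cat >> h.py <<'E'
def fin(az):
    a=np.radians(az); z=np.array([np.cos(a),np.sin(a),0]); x=np.array([0,0,-1.]); return Ro.from_matrix(np.stack([x,np.cross(z,x),z],1))
def wrist(R,q1,phi):
    M=(Ro.from_euler('z',q1)*Ro.from_euler('y',phi)).inv()*R*Ro.from_euler('z',-np.pi/2)
    return M.as_euler('ZYZ').round(2), (M*Ro.identity()).as_euler('ZYZ')[0]-np.pi
E
python3 -c "
from h import *
s=get_state(); R0=Ro.from_quat(s['tcp_rot']); q=s['qpos']
print(wrist(R0,q[0],q[1]+q[2]),q[3:])
F=fin(-97); w=(R0.inv()*F).as_rotvec(); print(np.degrees(np.linalg.norm(w)),w/np.radians(60))
for f in(.25,.5,.75,1): 
  R=R0*Ro.from_rotvec(w*f); print(f,R.apply([0,0,1]).round(2),wrist(R,q[0]*(1-f)+f*.17,q[1]+q[2]))
go((.46,-.05,.25),Rt=F)
"
```

```text
(array([-0.  ,  1.3 ,  0.93]), np.float64(-3.142109443799765)) [-5.16790210e-04  1.30095133e+00  9.27782076e-01]
105.45212765288733 [-0.80677704 -1.33680635 -0.80683981]
0.25 [-0.21 -0.34 -0.92] (array([-0.38,  1.47,  0.9 ]), np.float64(-3.5197625006215745))
0.5 [-0.31 -0.66 -0.69] (array([-0.74,  1.65,  0.78]), np.float64(-3.881331126358412))
0.75 [-0.28 -0.89 -0.36] (array([-1.11,  1.79,  0.57]), np.float64(-4.250821214917629))
1 [-0.12 -0.99  0.  ] (array([-1.49,  1.85,  0.28]), np.float64(-4.632331758034528))
tr [-0.0078  0.0301  0.0003] tw [-0.8068 -1.3368 -0.8068] deg [-48.4 -80.2 -48.4]
```

{"api": "arm_command", "payload": {"steps": [{"translation": [0.023, -0.1, 0], "twist": [-0.075, -0.125, -0.075], "fingers": -0.6}, {"translation": [0.023, -0.1, 0], "twist": [-0.15, -0.25, -0.15], "fingers": -0.6}, {"translation": [0.023, -0.1, 0], "twist": [-0.225, -0.375, -0.225], "fingers": -0.6}, {"translation": [0.023, -0.1, 0], "twist": [-0.3, -0.5, -0.3], "fingers": -0.6}, {"translation": [0.023, -0.1, 0], "twist": [-0.35, -0.58, -0.35], "fingers": -0.6}]}}

```text
time: 14.28
eef_pos: [0.4481, 0.0474, 0.2489]
tcp_rot: [0.874, 0.341, -0.261, 0.229]
contact_force: [0.7, 0.1, -2.4]
opening: 0.379
finger_force: 91.3
```

```bash
python3 -c "
from h import *
s=get_state(); print(s['eef_pos'],np.round(s['qpos'],2),s['opening'],s['finger_force'])
go((.46,.05,.24),Rt=fin(-98))"
```

```text
[0.44808061 0.04737114 0.24887229] [ 0.17  0.07  1.91 -0.55  1.63  1.09] 0.3791113627470441 91.30182266235352
tr [0.0189 0.0064 0.0022] tw [-0.4441 -0.7572 -0.448 ] deg [-26.6 -45.4 -26.9]
```

{"api": "arm_command", "payload": {"steps": [{"translation": [0.019, 0.006, 0], "twist": [-0.085, -0.145, -0.085], "fingers": -0.6}, {"translation": [0.019, 0.006, 0], "twist": [-0.17, -0.29, -0.17], "fingers": -0.6}, {"translation": [0.019, 0.006, 0], "twist": [-0.255, -0.435, -0.255], "fingers": -0.6}, {"translation": [0.019, 0.006, 0], "twist": [-0.34, -0.58, -0.34], "fingers": -0.6}, {"translation": [0.019, 0.006, 0], "twist": [-0.4, -0.69, -0.4], "fingers": -0.6}]}}

```text
time: 14.9
eef_pos: [0.4607, 0.0509, 0.2413]
tcp_rot: [0.574, 0.454, -0.515, 0.446]
contact_force: [0.1, -0.1, -4.2]
opening: 0.378
finger_force: 91.6
```

```bash
python3 -c "
from h import *
s=get_state(); print(s['eef_pos'],np.round(s['qpos'],2),s['opening'],s['finger_force'])
go((.48,.0,.21),Rt=fin(-98))"
```

```text
[0.46069449 0.05085085 0.24132721] [ 0.35  0.37  1.92 -1.14  1.92  0.86] 0.3778385514987821 91.56601130962372
tr [0.0389 0.0362 0.0647] tw [-0.0469 -0.0673 -0.0443] deg [-2.8 -4.  -2.7]
```

{"api": "arm_command", "payload": {"steps": [{"translation": [0.039, 0.036, 0.064], "twist": [-0.047, -0.067, -0.044], "fingers": -0.6}, {"translation": [0.039, 0.036, 0.064], "twist": [-0.047, -0.067, -0.044], "fingers": -0.6}, {"translation": [0.039, 0.036, 0.064], "twist": [-0.047, -0.067, -0.044], "fingers": -0.6}, {"translation": [0.039, 0.036, 0.064], "twist": [-0.047, -0.067, -0.044], "fingers": -0.6}]}}

```text
time: 15.4
eef_pos: [0.48, 0.0018, 0.2123]
tcp_rot: [0.537, 0.463, -0.531, 0.465]
contact_force: [0.9, -0.1, -3.4]
opening: 0.377
finger_force: 91.6
```

```bash
python3 -c "
from h import *
p=read_camera('top')
s=get_state(); print(s['eef_pos'],np.round(s['qpos'],2),s['opening'],s['finger_force'])
go((.643,-.024,.205),Rt=fin(-98))
c=s['eef_pos'].copy() if hasattr(s['eef_pos'],'copy') else s['eef_pos']
r,cc=proj(p,[c])[0].astype(int); a=np.array(p['pixels'])[r-25:r+25,cc-25:cc+25]
p=read_camera('scene'); r,cc=proj(p,[c])[0].astype(int); print(r,cc); b=np.array(p['pixels'])[r-25:r+25,cc-25:cc+25]
cv2.imwrite('pics/bore.png',cv2.resize(np.hstack([a,b])[:,:,::-1],(800,400),interpolation=cv2.INTER_CUBIC))
"
```

```text
[0.47990493 0.00206404 0.2123952 ] [ 0.27  0.43  1.95 -1.26  1.85  0.86] 0.37829862244052403 91.62895381450653
tr [0.0115 0.2201 0.0041] tw [-0.0006 -0.0039 -0.0072] deg [-0.  -0.2 -0.4]
219 302
```

View pics/bore.png

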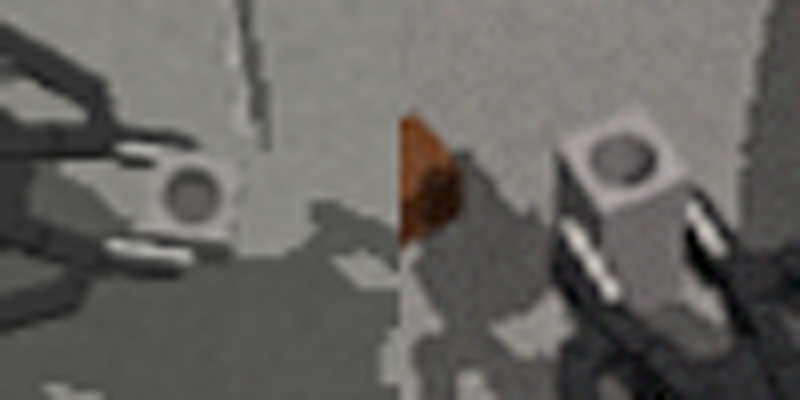

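The bore is visible facing up in both views, at (190,195) in the top crop and (622,158) in the scene crop. Now under the lens.

{"api": "arm_command", "payload": {"steps": [{"translation": [0.008, 0.06, 0.004], "twist": [0, -0.004, -0.007], "fingers": -0.6}, {"translation": [0.008, 0.12, 0.004], "twist": [0, -0.004, -0.007], "fingers": -0.6}, {"translation": [0.008, 0.17, 0.004], "twist": [0, -0.004, -0.007], "fingers": -0.6}, {"translation": [0.008, 0.21, 0.004], "twist": [0, -0.004, -0.007], "fingers": -0.6}, {"translation": [0.008, 0.22, 0.004], "twist": [0, -0.004, -0.007], "fingers": -0.6}]}}

```text
time: 16.12
eef_pos: [0.6434, -0.0241, 0.2071]
tcp_rot: [-0.534, -0.463, 0.534, -0.464]
contact_force: [-0.5, 0.7, -2.8]
opening: 0.383
finger_force: 91.8
```

{"api": "arm_command", "payload": {"steps": [{"translation": [0, 0, 0], "twist": [0, 0, 0], "fingers": -0.6}, {"translation": [0, 0, 0], "twist": [0, 0, 0], "fingers": -0.6}, {"translation": [0, 0, 0], "twist": [0, 0, 0], "fingers": -0.6}, {"translation": [0, 0, 0], "twist": [0, 0, 0], "fingers": -0.6}]}}

```text
time: 16.62
eef_pos: [0.6418, -0.0239, 0.2064]
tcp_rot: [-0.533, -0.464, 0.535, -0.464]
contact_force: [-0.3, -0.5, -3.4]
opening: 0.378
finger_force: 91.8
```

```bash
python3 -c "
from h import *
s=get_state(); print(s['eef_pos'],np.round(s['qpos'],2),np.abs(s['dq']).max(),s['opening'],s['finger_force'],Ro.from_quat(s['tcp_rot']).as_matrix().round(3))
go((.643,-.024,.205),Rt=fin(-98))
for n in('scene','top'):
  p=read_camera(n)
  if n=='scene':
    c=(.43,.298)
    print(blob(rect(p,c,.036),c,165))
  print(n,[(d['conf'],np.round(d['point']),onz(p,d['point'],.24).round(3)) for d in recognise(p,'bore')])
  save(p,'final_'+n,s=1.4)
"
```

```text
[ 0.64177588 -0.02391612  0.20636686] [ 0.18  0.67  1.59 -1.37  1.81  0.71] 0.007176306662013297 0.3783320667425246 91.79636299610138 [[-0.003  0.99  -0.139]
 [-0.001 -0.139 -0.99 ]
 [-1.    -0.002  0.002]]
tr [ 0.0018  0.0016 -0.0001] tw [-0.0002  0.0017  0.0023] deg [-0.   0.1  0.1]
(array([0.4304, 0.2995]), array([59.8, 99.9]), np.float32(35.0), 5717)
scene [(0.84, array([245., 247.]), array([0.66, 0.  , 0.24])), (0.84, array([220., 274.]), array([ 0.559, -0.024,  0.24 ])), (0.72, array([192., 190.]), array([ 0.695, -0.244,  0.24 ])), (0.64, array([171., 283.]), array([ 0.437, -0.154,  0.24 ]))]
top [(0.75, array([258., 371.]), array([ 0.306, -0.279,  0.24 ])), (0.51, array([213., 330.]), array([ 0.45 , -0.152,  0.24 ]))]
```

View pics/final_scene.png

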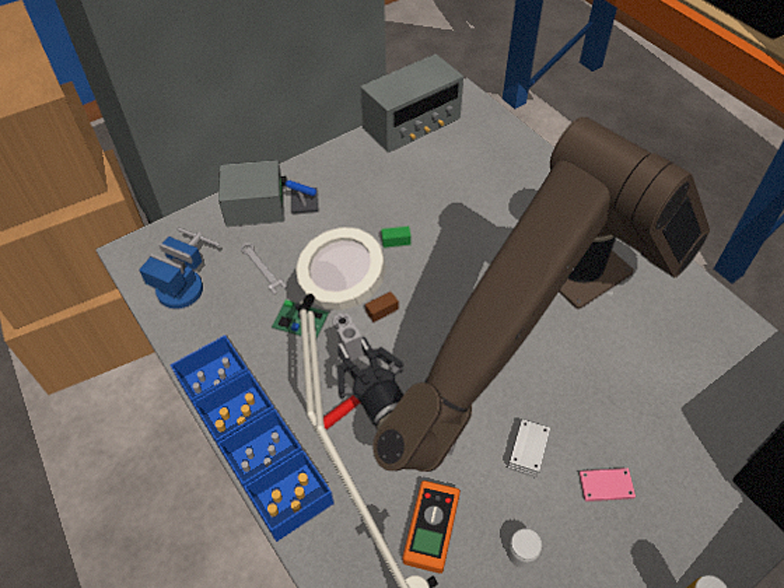

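The spacer is held bore-up at about (347,332) in the scene view, under the lens within a few mm. The arm is still, the cover is flush on the pile at (530,445), and the bystanders haven't moved.

```bash
python3 -c "
from h import *
print(sign_off())"
```

```text
the job is handed in; nothing more can be done
None
```

The job is handed in: the cover lies flush on the pile, let go, and the spacer is held still, bore up, under the lens with the bore about 20 cm below it; no verdict came back.

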